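# Test the workshop's stop button and restart

### The job

Check the emergency stop on the yellow-topped stop station: press the red mushroom button all the way in until it stays in, then twist it clockwise by its ears until it springs back out, and only then press the green button fully in and let it go. Only touch and push, with nothing gripped or lifted: the station stays about where it stands on the bench, and the other things are left alone.

Things in the scene. Friction and masses are not known exactly. Their poses are not given: they have to be found in the camera images.
- station: Stop station, a loose box standing on the bench, 110 (its x) x 190 (its y) x 60 mm high, 1.1 to 1.5 kg, on rubber feet; grey below, yellow lid. Origin: centre of the underside; z up, its -x side faces the robot at yaw 0. The red mushroom button's axis is vertical at (0, -45 mm) in this frame, the green button's at (0, +55 mm). The lid is at 60 mm; only the buttons (and a 4 mm collar under the mushroom) stand above it. A sideways push of some 5 N or more slides it.
- stop_press (a joint): How far the red mushroom is pressed in, m: 0 out, 0.009 hard in. A spring holds it out; it goes in with about 3 to 6 N. Beyond about 0.0075 a latch clicks and it then stays at about 0.007 by itself when let go. It cannot be pulled out; only twisting frees it. Pressed less far it springs back.
- stop_twist (a joint): Turn of the red mushroom about its vertical axis, rad, clockwise seen from above is positive: 0 at rest (also a stop: it does not turn the other way), 0.9 the end stop. A light spring turns it back to 0 (about 2 N at the ear's end). When latched in, turning beyond about 0.5 to 0.6 frees the latch and the mushroom springs out.
- head_top (a point): Centre of the flat top (24 mm across) of the red mushroom, on its axis, 96 mm above the bench when out and about 89 mm when latched. The head is 44 mm in diameter and 22 mm high.
- ear_near (a point): Near the outer end of one of the mushroom's two red ears, 34 mm from the axis, at half the ear's height: the ear on the station's -x side (at yaw 0 the robot's side) when the twist is 0. The ears form one straight bar through the axis, 76 mm long overall, 11 mm thick, 14 mm high, its underside 15 mm above the lid when out and about 8 mm when latched. Pushed clockwise, this ear goes towards the station's +y (the green button's side).
- start (a joint): How far the green button is pressed in, m: 0 out, 0.006 hard in; a spring of 5 N returns it.
- start_top (a point): Centre of the top of the green button, a 30 mm disc in a black collar of 46 mm diameter, 82 mm above the bench when out (22 mm above the lid; the collar is 12 mm high).
- tape: Bystander, not to be moved: a yellow tape measure standing on the bench, 70 x 36 x 62 mm high; origin under its centre.
- jar: Bystander, not to be moved: a white screw jar with a red lid, 60 mm across, 85 mm high; origin under its centre.
- driver: Bystander, not to be moved: a screwdriver with an orange handle lying on the bench along its x axis, handle to -x; 200 mm long, handle 27 mm thick; origin under its middle.
There are look-alikes about, which are no part of the job. Of the things like the station, leave any that is white; of the rest the smaller one is meant.

How it is judged:
By the outcome, as a careful person would: the job done as asked, in the order asked, and still so for the second after the job is handed in, with the robot touching nothing.
It also fails if it takes over 51 s, if anything falls off the work surface, if the arm or the gripper's body presses on something with over 40 N, if the wrist force passes 120 N, or if a joint passes its speed limit or range.

### The arm

A 6-joint arm with a two-finger parallel gripper is mounted at the origin on the work surface. World frame = base frame: x ahead of the robot, y to its left, z up, the work surface at z = 0. Lengths are in m, angles in rad, forces in N, time in s.
With the tool pointing down it reaches from about 0.275 to 0.75 m from the base axis. Payload 10.2 kg.
Tool frame: the origin (TCP) lies midway between the tips of the shut fingers; the grasp point (between the pads) lies 19 mm behind it (env.hold_point_z is the distance from the TCP to the grasp point, in m); z points along the fingers, y is the line along which they close (so a half turn about z gives the same grasp; the last joint's range is limited). The gripper opens to 85 mm and grips with 20 to 120 N. Pads are 22 mm wide; open, the fingers measure 114 mm over their backs; the gripper's body (76 mm by 85 mm) begins 54 mm behind the grasp point. The pads swing forward as they close: fully open they stand 13 mm farther back than shut.
Start: joints at [0.906, 0.313, 1.498, -0, 1.331, -0.223], TCP at [0.224, 0.475, 0.231] pointing down, gripper open.
Joint ranges: [-2.94, 2.94], [-0.97, 2.17], [0.19, 2.56], [-1.23, 4.37], [0.02, 3.11], [-2.88, 2.88]. Speed limits (rad/s): [2.39, 2.39, 3.01, 3.14, 3.14, 3.14].

### API

Orientations are given as a unit quaternion [x, y, z, w].
In Python, from bench import env, kinematics, monitor, eyes, job gives the robot as it stands. The module is installed in compiled form; this text tells all that it offers. Calls block until the motion is done:
- env.reach(position, orientation): joint-space move of the TCP to a pose.
- env.movel(position, velocity=0.15, frame=None, guard=None): straight line of the TCP; frame=None keeps the orientation; velocity is the mean speed in m/s. With guard (N) it stops when the force on the tool has changed by that much, and returns True; else False.
- env.set_joints(angles): joint-space move.
- env.release() and env.close_gripper(effort=None): open the fingers fully, or close them until they stop; effort is the grip in N (None keeps the last).
- env.hold(seconds).
- kinematics.ik(position, orientation): joint angles nearest the present ones, or None.
- monitor.sense(): the state.
- eyes.grab_frame(name): name is "scene" or "top"; returns a dict with "frame" (480x640x3 uint8, red, green, blue), "mtx" (3x3 intrinsics, pixels), "view" (4x4, takes a point from world to camera coordinates). Camera axes: x right, y down, z forward; pixel columns grow to the right and rows downward; lengths in m; the calibration is good to about 2 mm. A picture is of the moment at which its call begins. There is no depth.
A pose or a line that the arm cannot do raises env.MotionError and nothing moves.
- job.hand_in(): hands the job in; it is judged then, once.
The state is a dict: "clock": time; "joints": joint angles; "qvel": joint speeds; "joint_efforts": joint torques, N m; "position": TCP position; "ee_rot": TCP orientation; "contact_force": force on the tool from outside, world axes, zero at the start; "ft_torque": the same for the moment, N m; "finger_gap": opening from 0.0 (shut) to 1.0 (fully open); "gripper_force": force on a finger pad.
Only numpy, scipy, OpenCV 4.12 (cv2) and the standard library are available. Lean on these libraries where they do the work, as an engineer would, in place of code of your own. Each camera call takes 0.05 s, during which the arm holds its last target. There are 200 camera calls.

## Working session

There is one attempt and no reset: what is moved stays moved. The work goes in short steps, each a Python script; the robot and the scene stay as the last script left them, time stands still between calls to the robot, and variables do not carry over. Pictures are saved under pics/ and viewed, at most 10 in all, crops included, and the job is handed in when it is done.

```bash
mkdir -p pics; python3 - <<'E'
from bench import env,eyes,monitor
import cv2
for n in("scene","top"):
    f=eyes.grab_frame(n); cv2.imwrite(f"pics/{n}0.png",f["frame"][:,:,::-1]); print(f["mtx"].tolist(),f["view"].round(3).tolist())
s=monitor.sense();print(s["clock"],s["position"],s["ee_rot"],s["contact_force"])
E
```

```text
[[609.2303553433287, 0.0, 314.0358717806939], [0.0, 609.2303553433287, 230.53217370695918], [0.0, 0.0, 1.0]] [[-0.324, 0.946, -0.007, 0.12], [0.813, 0.275, -0.513, -0.399], [-0.484, -0.172, -0.858, 1.351], [0.0, 0.0, 0.0, 1.0]]
[[471.55886820206325, 0.0, 324.9211402998157], [0.0, 471.55886820206325, 236.31306113286095], [0.0, 0.0, 1.0]] [[0.024, -1.0, -0.02, 0.059], [-0.997, -0.022, -0.077, 0.537], [0.077, 0.022, -0.997, 0.991], [0.0, 0.0, 0.0, 1.0]]
0.1 [0.22433554 0.47439573 0.23078654] [ 2.19119437e-01  9.75697863e-01 -5.33289192e-04 -2.61318158e-04] [ 0.01760669 -1.17418215  0.07907482]
```

View pics/scene0.png

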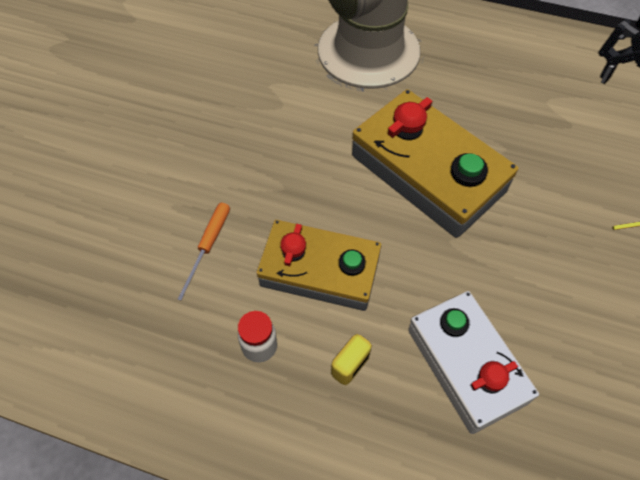

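View pics/top0.png

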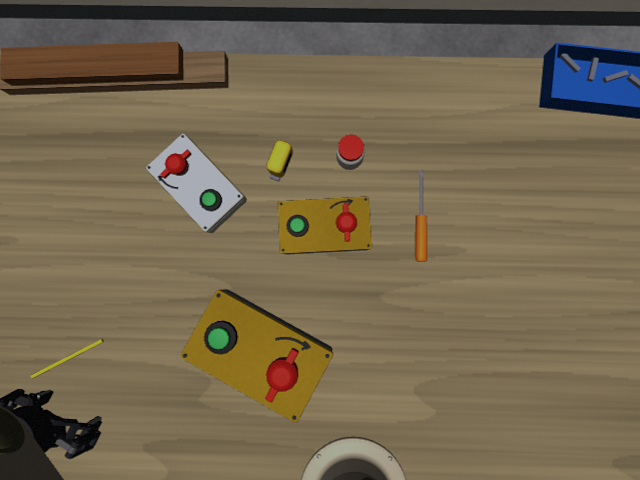

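The scene view shows the target, the small yellow station, with its mushroom at about (293,244) and green button at (352,262). In the top view they are at (346,222) and (297,226). The larger yellow box and the white one are look-alikes. Next I measure the target in both views.

```bash
cat > h.py <<'E'
import numpy as np,cv2
from bench import env,eyes,monitor,kinematics,job
def ray(f,px):
    R=f["view"][:3,:3];t=f["view"][:3,3]
    d=R.T@np.linalg.inv(f["mtx"])@np.array([px[0],px[1],1.]);return -R.T@t,d
def onplane(f,px,z):
    c,d=ray(f,px);return c+d*(z-c[2])/d[2]
def two(fa,pa,fb,pb):
    A=[];b=[]
    for f,p in((fa,pa),(fb,pb)):
        c,d=ray(f,p);d/=np.linalg.norm(d);P=np.eye(3)-np.outer(d,d);A.append(P);b.append(P@c)
    return np.linalg.lstsq(np.vstack(A),np.hstack(b),rcond=None)[0]
def mask(f,col,near,r):
    h=cv2.cvtColor(f["frame"],cv2.COLOR_RGB2HSV);H,S,V=h[...,0].astype(int),h[...,1],h[...,2]
    m={"red":((H<7)|(H>172))&(S>150)&(V>70),"green":(H>45)&(H<85)&(S>100)&(V>60),"yellow":(H>14)&(H<30)&(S>190)&(V>90)}[col]
    w=np.zeros(m.shape,np.uint8);cv2.circle(w,near,r,1,-1)
    return (m&(w>0)).astype(np.uint8)
def cen(m):
    M=cv2.moments(m,True);return np.array([M["m10"],M["m01"]])/M["m00"]
E
python3 - <<'E'
from h import *
s=eyes.grab_frame("scene");t=eyes.grab_frame("top")
g=[];ra=[]
for n,f,pr,pg in(("s",s,(293,244),(352,262)),("t",t,(346,222),(297,226))):
    mr=mask(f,"red",pr,26);mg=mask(f,"green",pg,16)
    gc=cen(mg);core=cv2.morphologyEx(mr,cv2.MORPH_OPEN,cv2.getStructuringElement(cv2.MORPH_ELLIPSE,(13,13)))
    rc=cen(mr);cc=cen(core);g.append(gc);ra.append(cc)
    ys,xs=np.nonzero(mr); pts=np.c_[xs,ys]
    print(n,"green",gc,mg.sum(),onplane(f,gc,.082).round(4),"| red all",rc,mr.sum(),"core",cc,core.sum(),onplane(f,cc,.086).round(4))
    ax=np.linalg.svd(pts-rc,full_matrices=False)[2][0];pj=(pts-rc)@ax
    for e in(pts[pj.argmin()],pts[pj.argmax()]):print("  ear end",e,onplane(f,e,.082).round(4))
    my=mask(f,"yellow",tuple(int(v) for v in (np.array(pr)+pg)//2),75)
    n_,l,st,_=cv2.connectedComponentsWithStats(my);k=1+st[1:,4].argmax()
    r=cv2.minAreaRect(np.argwhere(l==k)[:,::-1].astype(np.float32))
    c=[onplane(f,p,.06)for p in cv2.boxPoints(r)]
    print("  lid",np.mean(c,0).round(4),[np.linalg.norm(c[i]-c[i-1]).round(3)for i in range(4)],np.array(c)[:,:2].round(3).tolist())
print("tri green",two(s,g[0],t,g[1]),"red",two(s,ra[0],t,ra[1]))
E
```

```text
s green [352.05617978 258.40074906] 267 [0.5551 0.1289 0.082 ] | red all [292.7091222  244.34079174] 581 core [292.77589852 244.49260042] 473 [0.5637 0.0297 0.086 ]
  ear end [300 224] [0.5205 0.0268 0.082 ]
  ear end [285 263] [0.598  0.0286 0.082 ]
  lid [0.6146 0.0889 0.06  ] [np.float64(0.006), np.float64(0.002), np.float64(0.006), np.float64(0.002)] [[0.616, 0.086], [0.615, 0.086], [0.613, 0.092], [0.614, 0.092]]
t green [296.8        224.57058824] 170 [0.5538 0.1278 0.082 ] | red all [346.09245742 221.90510949] 411 core [346.       221.653125] 320 [0.5615 0.0285 0.086 ]
  ear end [343 204] [0.5977 0.0352 0.082 ]
  ear end [348 240] [0.5248 0.0236 0.082 ]
  lid [0.5573 0.0729 0.06  ] [np.float64(0.108), np.float64(0.188), np.float64(0.108), np.float64(0.186)] [[0.604, 0.171], [0.618, -0.017], [0.51, -0.024], [0.496, 0.162]]
tri green [0.55397123 0.1283046  0.07960789] red [0.56179631 0.0286302  0.08229467]
```

Both views agree. The red axis is at (0.562, 0.029) and the green at (0.554, 0.128), 100 mm apart as specified, with yaw about 0.077. The lid fit also matches (108 x 187 mm). Next, press the mushroom.

```bash
cat >> h.py <<'E'
from scipy.spatial.transform import Rotation as Ro
PSI=.077;RED=np.array([.5618,.0288]);GRN=np.array([.5540,.1284])
def q(a): return (Ro.from_euler("z",a)*Ro.from_quat([0,1,0,0])).as_quat()
def P(xy,z): return [xy[0],xy[1],z]
def st(*l):
    s=monitor.sense();print(*l,"t",round(s["clock"],2),"p",s["position"].round(4),"F",s["contact_force"].round(1))
E
python3 - <<'E'
from h import *
env.close_gripper()
print(kinematics.ik(P(RED,.16),q(PSI)))
env.reach(P(RED,.16),q(PSI));st("above")
env.movel(P(RED,.102),.1);st("near")
print(env.movel(P(RED,.084),.015,guard=18));st("pressed")
env.movel(P(RED,.13),.08);st("up")
u=lambda th:np.array([-np.cos(PSI-th),-np.sin(PSI-th)])
v=lambda th:np.array([np.sin(PSI-th),-np.cos(PSI-th)])  # trailing (-y) side
S=RED+.036*u(0)+.034*v(0)
env.movel(P(S,.13),.15);st("aside")
for n in("scene","top"):
    f=eyes.grab_frame(n);i=f["frame"][:,:,::-1];c=(293,244)if n=="scene"else(346,222)
    globals()[n]=cv2.resize(i[c[1]-50:c[1]+50,c[0]-60:c[0]+60],None,fx=3.3,fy=3.3)
cv2.imwrite("pics/a1.png",np.hstack([scene,top]))
E
```

```text
[-1.57024568e-01  4.57196667e-01  1.48281221e+00 -4.44089210e-16
  1.20158378e+00 -1.80482089e+00]
above t 2.99 p [0.5618 0.0295 0.1601] F [-0.1  0.3  0.3]
near t 3.73 p [0.5621 0.0288 0.1026] F [ 0.4  0.3 -0.6]
True
pressed t 4.72 p [0.562  0.0288 0.087 ] F [-2.3 -0.   7.6]
up t 5.41 p [0.5615 0.0288 0.1296] F [-0.2  0.7 -0.2]
aside t 5.89 p [ 0.5288 -0.0078  0.13  ] F [-0.3 -0.1 -0.4]
```

View pics/a1.png

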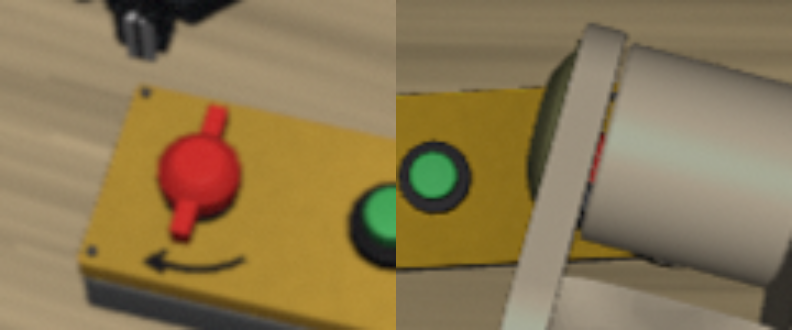

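The crop shows the mushroom looking low in its collar with the ears still at rest, the finger beside it at about (140,40), and the station unmoved. The press ended at z = 0.087, the hard stop. I check the latch by the pixel shift, then twist.

```bash
cat >> h.py <<'E'
def redz():
    f=eyes.grab_frame("scene");m=mask(f,"red",(293,246),26)
    c=cen(cv2.morphologyEx(m,cv2.MORPH_OPEN,cv2.getStructuringElement(cv2.MORPH_ELLIPSE,(13,13))))
    print("red core",c.round(2),"(out: 292.78 244.49) green",cen(mask(f,"green",(352,262),16)).round(2)); return c
u=lambda th:np.array([-np.cos(PSI-th),-np.sin(PSI-th)])
v=lambda th:np.array([np.sin(PSI-th),-np.cos(PSI-th)])
def arc(th,d=.020,r=.036): return RED+r*u(th)+d*v(th)
E
python3 - <<'E'
from h import *
f=eyes.grab_frame("scene")
for z in(.086,.079):
    X=f["view"]@np.array([*RED,z,1]);p=f["mtx"]@X[:3];print("expect",z,(p/p[2])[:2].round(2))
c=redz()
if c[1]-244.49<1.5: raise SystemExit("not latched?")
S=arc(0,.034)
print(env.movel(P(S,.068),.06,guard=8));st("down")
print(env.movel(P(arc(0,.023),.068),.05,guard=8));st("to ear")
for th in np.arange(.0,.76,.125):
    g=env.movel(P(arc(th),.068),.04,frame=q(PSI-th),guard=15);st(round(th,3),g)
    if g:break
redz()
E
```

```text
expect 0.086 [292.66 243.4 ]
expect 0.079 [292.81 245.5 ]
red core [292.85 246.48] (out: 292.78 244.49) green [352.   258.53]
False
down t 7.28 p [ 0.5288 -0.0079  0.0684] F [-0.3 -0.3  0.7]
False
to ear t 7.64 p [0.5277 0.0035 0.0681] F [ 0.3  1.1 -0.3]
0.0 False t 7.89 p [0.5274 0.0062 0.068 ] F [ 1.1 -0.5 -0.5]
0.125 False t 8.17 p [0.5249 0.0105 0.068 ] F [ 0.4 -0.2 -0. ]
0.25 False t 8.44 p [0.523  0.0152 0.068 ] F [-0.3 -0.6  0.5]
0.375 False t 8.72 p [0.5216 0.0202 0.068 ] F [-0.2 -0.2 -0.3]
0.5 False t 8.99 p [0.5208 0.0253 0.068 ] F [ 0.4 -0.5  0.3]
0.625 False t 9.27 p [0.5207 0.0302 0.068 ] F [-0.9 -1.1 -0. ]
0.75 False t 9.54 p [0.5212 0.0354 0.068 ] F [-1.4 -1.9  1.1]
red core [293.01 244.39] (out: 292.78 244.49) green [352.04 258.51]
```

```bash
python3 - <<'E'
from h import *
f=eyes.grab_frame("scene");cv2.imwrite("pics/a2.png",cv2.resize(f["frame"][190:320,230:400,::-1],None,fx=4,fy=4))
E
```

```text
(no output)
```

View pics/a2.png

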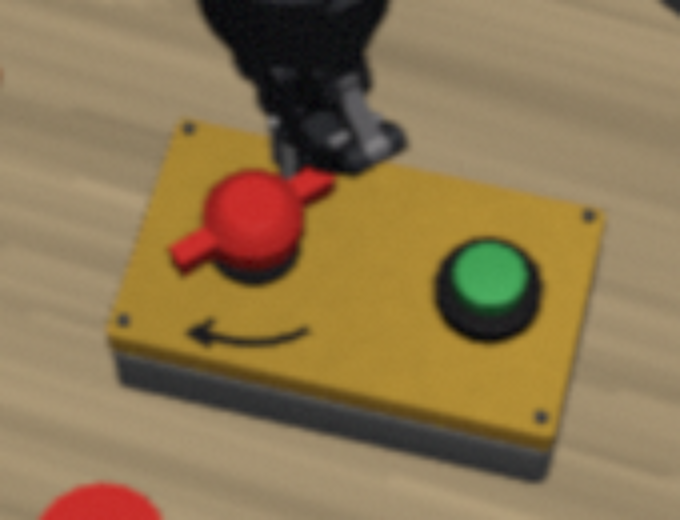

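The picture shows the ears turned by roughly 0.7 rad, the head standing high with its dark stem visible at (255,270), and the station in place, so the latch has been freed. Next I back off along the arc, check, and press green.

```bash
python3 - <<'E'
from h import *
for th in(.5,.25,0): env.movel(P(arc(th,.021),.068),.06,frame=q(PSI-th))
env.movel(P(arc(0,.036),.068),.08);env.movel(P(arc(0,.036),.13),.12);st("clear")
c=redz()
if c[1]>245.3: raise SystemExit("still in")
env.movel(P(GRN,.13),.15);env.movel(P(GRN,.088),.08);st("over green")
print(env.movel(P(GRN,.070),.015,guard=20));st("pressed")
env.movel(P(GRN,.14),.08);env.movel([.47,.13,.2],.15);st("away")
redz();f=eyes.grab_frame("scene");cv2.imwrite("pics/a3.png",f["frame"][100:420,100:560,::-1])
E
```

```text
clear t 11.84 p [ 0.5283 -0.0097  0.1294] F [ 0.2  0.4 -0.9]
red core [292.78 244.49] (out: 292.78 244.49) green [352.03 258.52]
over green t 13.65 p [0.5542 0.1284 0.0883] F [0.1 0.5 0.6]
True
pressed t 14.5 p [0.5541 0.1284 0.076 ] F [-2.2 -0.3  7.1]
away t 16.3 p [0.4702 0.1299 0.1995] F [-0.2 -0.1  0.5]
red core [292.78 244.49] (out: 292.78 244.49) green [352.07 258.54]
```

View pics/a3.png

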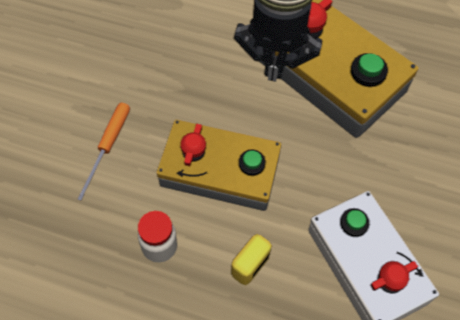

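The mushroom is out and untwisted at (193,145), the green button is back out at (252,162), and nothing else has moved. The green press bottomed at z = 0.076, its full 6 mm.

```bash
python3 -c "
from bench import job
print(job.hand_in())"
```

```text
the job is handed in; nothing more can be done
None
```

The job is done and handed in: I pressed the mushroom until it latched, twisted it clockwise until it sprang out, then pressed the green button fully and let it go; it took about 16 s, and the station and the other things stayed where they were.

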